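# Close the packed row and start the clamp bolt

### The arm

A 7-joint arm with a two-finger parallel gripper is mounted at the origin on the work surface. World frame = base frame: x ahead of the robot, y to its left, z up, the work surface at z = 0. Lengths are in m, angles in rad, forces in N, time in s.
With the tool pointing down it reaches from about 0.425 to 0.925 m from the base axis. Payload 6.8 kg.
Tool frame: the origin (TCP) lies at the very end of the fingers, on their centre line; the grasp point (between the pads) lies 19 mm behind it; z points along the fingers, y is the line along which they close (so a half turn about z gives the same grasp; the last joint's range is limited). The gripper opens to 85 mm and grips with 20 to 120 N. Pads are 22 mm wide; open, the fingers measure 114 mm over their backs; the gripper's body (76 mm by 85 mm) begins 54 mm behind the grasp point. The pads swing forward as they close: fully open they stand 13 mm farther back than shut.
Start: joints at [1.137, 0.477, 0.022, 1.555, -0.011, 1.109, -0.083], TCP at [0.216, -0.64, 0.231] pointing down, gripper open.
Joint ranges: [-2.96, 2.96], [-0.34, 2.1], [-1.41, 1.46], [0.24, 2.44], [-1.37, 4.51], [0.17, 1.92], [-2.96, 2.96]. Speed limits (rad/s): [2.39, 2.39, 3.14, 3.14, 3.14, 3.14, 3.14].

### API

Orientations are given as a unit quaternion [w, x, y, z].
In Python, from station import bot gives the robot as it stands.
- The arm moves only by the tool jog_arm, never from a script. Its argument "motion" is a list of rows, each a list of 7 numbers: the turn, a rotation vector about the tool's x, y, z in rad, then the shift along the tool's x, y, z in mm, then the finger opening in mm, from 0 to 85.4. A call has 1 to 10 rows; each row is the pose to reach, as a shift and turn from the pose commanded when the call began, along the tool's axes at that moment; what a row does not reach only later rows make up. A row lasts 1/8 s, in which the tool goes at most 62.5 mm and 10.7 degrees, less where a joint would pass 70% of its speed; a pose out of reach is approached as far as the arm can. A call with a gripper value outside its range is refused whole. The fingers move at their own pace and stop on an object; "grip_force" is the grip in N (left out, the last holds). Time passes only in rows, so rows that repeat a pose let the fingers close. It gives the time, the measured TCP pose, the force, the opening and the grip force at its end, in the units of the state.
- bot.get_obs(): the state, without advancing time (a new reading comes with each control period).
- bot.read_camera(name): name is "scene" or "top"; returns a dict with "pixels" (420x560x3 uint8, red, green, blue), "camera_matrix" (3x3 intrinsics, pixels), "T" (4x4, takes a point from camera to world coordinates). Camera axes: x right, y down, z forward; pixel columns grow to the right and rows downward; lengths in m; the calibration is good to about 2 mm. A picture is of the moment at which its call begins. There is no depth.
- bot.hand_in(): hands the job in; it is judged then, once.
Trained networks look in a picture, given as the dict that the camera call returned (one of the last four; its "shot" number tells which), for a name from the list of things; names that differ only in an ending like _2 or _b are one class to them, and where a whole thing is asked for, a point or a joint stands for the part that bears it (a point fixed in the world has none). Each returns a list of dicts, best first, with "score" (0 to 1); they miss things now and then, are a little off and sometimes report something else, mostly with a low value. They report only what shows in the picture. A call takes as long as a camera call. They do not tell look-alikes from the thing itself.
- bot.spot_in(thing, picture): "xy" ([column, row] in pixels, amid what is visible of it).
- bot.tip_of(thing, picture): "xy" ([column, row] in pixels: a listed point, or the origin of a listed thing).
The state is a dict: "t": time; "q": joint angles; "joint_vel": joint speeds; "joint_torque": joint torques, N m; "eef_pos": TCP position; "tool_rot": TCP orientation; "contact_force": force on the tool from outside, world axes, zero at the start; "torque": the same for the moment, N m; "gripper_width": opening from 0.0 (shut) to 1.0 (fully open); "grasp_force": force on a finger pad.
Only numpy, scipy, OpenCV 4.12 (cv2) and the standard library are available. Lean on these libraries where they do the work, as an engineer would, in place of code of your own. Each camera call takes 0.05 s, during which the arm holds its last target. There are 200 camera calls.

### The job

Stand the loose soapstone block upright on the floor of the wooden tray, in the gap between the jar and the metal block, and let it go. Then start the clamp bolt by its crank: turn it backward (anticlockwise seen from above) until it drops off the start of its thread, as the crank comes over the index rib on the boss's robot side, then forward (clockwise) one full turn until the crank is over the rib again. Finish while still gripping the crank's wooden handle, holding the bolt started, and leave the jar, the metal block and the other things on the table in their places.

Things in the scene. Friction and masses are not known exactly. Their poses are not given: they have to be found in the camera images.
- rack: Fixed packing tray with screw clamp on a grey steel plate 110 (x) by 305 (y) by 8 mm; origin on the table under it, z up. A row of things stands along y in a wooden tray centred at y +75 mm: a jar and a metal block at its ends, an empty gap between them. An upright bolt with a crank stands in a round boss at x 0, y -85 mm. All of it is moved together.
- gap (a point): Centre of the tray floor (8 mm above the table) and of the empty gap, which is about 34 mm long along y; axes as the rack's. Inside, the tray is 46 (x) by 106 (y) mm; its walls are 6 mm thick and rise 22 mm above the floor (30 mm above the table).
- boss (a point): On the bolt's axis at the top of the round steel boss (58 mm diameter, 66 mm above the table); axes as the rack's. A bright index rib, 6 mm wide, on the boss's side towards -x marks the start of the thread. A flat clamp bar 34 mm wide under the crank (top at 96 mm) runs from 59 mm at -y to 126 mm at +y of the axis.
- soapstone: Loose soapstone block, 40 (x) by 28 (y) by 60 (z) mm, about 180 g, upright on the table; origin at the centre of its underside. In the gap its 40 mm side lies along the rack's x, its 28 mm side along the row (rack's y), so that it is gripped across the 40 mm, above the low walls.
- bolt (a joint): Turn of the bolt, rad, growing forward = clockwise from above; 0 (and 6.28) with the crank over the index rib. Handle axis in the rack's frame: x = -0.055 cos(turn), y = -0.085 + 0.055 sin(turn) m. Starts at 0.5 to 2.2, resting on the first thread. Turned backward it rises a little and drops one pitch (6 mm) just past 0, by -0.1. Takes 2 to 6 N at the handle.
- clamp_dog (a joint): Height, m, of the bolt with its clamp bar (which does not turn), 0 at the top of the first thread. At the start it reads -0.006 x turn / 6.28, (to 0.5 mm); it rises to 0 and jumps to about -0.006 at the drop; after one turn forward it reads about -0.012.
- handle (a point): Centre of the crank's upright wooden handle, 20 mm diameter, 40 mm long, some 138 mm above the table. It spins freely on its pin: grip it firmly and lead it round in a level circle without turning the gripper. It also floats on the pin (3 mm down, 17 mm up, soft spring), so a hand kept at one height lets the bolt rise, drop and sink.
- grip: The same wooden handle: origin at the centre of its underside, 20 mm below point handle. Its pin, with a 16 mm cap, stands 23 mm above the handle, its top 181 mm above the table: carry things over it or round it; the crank arm's top lies 30 mm below the handle's centre.
- jar: Small glass jar with steel lid, 36 mm diameter, 55 mm tall, at one end of the row in the tray; origin at the centre of its underside. Stays there.
- metal_block: Aluminium block 40 (x) by 34 (y) by 50 (z) mm, at the other end of the row in the tray; origin at the centre of its underside. Stays there.
- weight: Bystander: round brass weight with a knob, 52 mm diameter, 64 mm tall, about 500 g; origin at the centre of its underside.
- pentagon: Bystander: flat glass pentagon, 84 mm across, 6 mm thick; origin at the centre of its underside.
- came: Bystander: H-section copper came end, 110 (x) by 14 by 16 mm high; origin at the centre of its underside.
- jewel: Bystander: glass jewel, 34 mm diameter, 12 mm tall; origin at the centre of its underside.
- whetstone: Bystander: whetstone 110 (x) by 45 by 22 mm high; origin at the centre of its underside.
- brush: Bystander: hand brush lying along its x.
There are look-alikes about, which are no part of the job. What is shaped like the soapstone but blue is not meant.

How it is judged:
On the way, in this order (a step that is already met when the one before it is completed fails the run):
1. the soapstone block stands in the gap of the row, released (x of soapstone in the frame of rack between -0.012 and 0.012 m and y of soapstone in the frame of rack between 0.058 and 0.092 m and z of soapstone in the frame of rack between 0.003 and 0.0115 m and angle between soapstone's own z axis and vertical below 0.15 rad and angle between the x axis of soapstone and the x axis of rack, either way round below 0.3 rad and contact force between the fingers and soapstone below 0.3 N and linear speed of soapstone below 0.02 m/s), for 0.2 s.
2. turned backward, the bolt has dropped off the thread's start (value of joint clamp_dog below -0.0045 m and value of joint bolt below 0.2 rad), for 0.1 s.
3. one turn forward from the drop, the bolt is started (value of joint bolt between 5.78 and 6.78 rad and value of joint clamp_dog below -0.0105 m), for 0.1 s.
At the end, for the whole second after the job is handed in: Fingers grip the crank handle (over 1.5 N); after its drop the bolt rests one turn (within 0.5 rad) forward of the rib, 10.5 to 13.8 mm down; the block stands released on the tray floor in the middle gap, upright (0.15 rad) and square (0.3 rad); jar and metal block stand in the tray (all of step 1 and all of step 3 and value of joint clamp_dog above -0.0138 m and velocity of joint bolt between -0.15 and 0.15 rad/s and contact force between the fingers and grip above 1.5 N and angle between each of jar, metal_block's own z axis and vertical below 0.15 rad and z of jar in the frame of rack between 0.003 and 0.0115 m and z of metal_block in the frame of rack between 0.003 and 0.0115 m); the arm keeps its last pose, push and grip.
It fails at once if a bystander is shoved more than 30 mm (distance of any of weight, pentagon, came, jewel, whetstone, brush from where it was at the start of the episode above 0.03 m).
It fails at once if the jar or the metal block is knocked out of the row or over (distance of any of jar, metal_block from where it was at the start of the episode above 0.03 m or angle between any of jar, metal_block's own z axis and vertical above 0.6 rad).
It also fails if it takes over 70 s, if anything falls off the work surface, if the arm or the gripper's body presses on something with over 40 N, if the wrist force passes 120 N, or if a joint passes its speed limit or range.

## Working session

There is one attempt and no reset: what is moved stays moved. The work goes in short steps, Python scripts to look and compute and a tool call to move; the robot and the scene stay as the last step left them, time stands still between calls to the robot, and variables do not carry over. Pictures are saved under pics/ and viewed, at most 10 in all, crops included, and the job is handed in when it is done.

Besides the shell and the picture viewer there is one more tool, called after "Call:" as a command line: name --pt "numbers of a row" for each row, then --argument value for the rest. jog_arm: Moves the arm, as the interface text tells. Its arguments: {"type":"object","properties":{"motion":{"type":"array"},"grip_force":{"type":"number"}},"required":["motion"]}

```bash
mkdir -p pics; cat > h.py <<'E'
import numpy as np, cv2
from station import bot
def proj(p,P):
    T=np.linalg.inv(P["T"]); c=T[:3,:3]@np.asarray(p,float)+T[:3,3]; u=np.array(P["camera_matrix"])@c; return u[:2]/u[2]
def atz(px,z,P):
    K=np.array(P["camera_matrix"]);T=np.array(P["T"]); d=T[:3,:3]@np.linalg.solve(K,[px[0],px[1],1]); o=T[:3,3]
    return o+d*(z-o[2])/d[2]
def save(P,n): cv2.imwrite(f"pics/{n}.png",P["pixels"][:,:,::-1])
E
python3 - <<'E'
from h import *
print(bot.get_obs())
Z=dict(rack=0,gap=.008,boss=.066,soapstone=0,handle=.138,grip=.118,jar=.008,metal_block=.008)
ps={}
for c in("top","scene"):
    P=bot.read_camera(c);save(P,c+"0");print(c,np.round(P["T"],3).tolist())
    for k in ["rack","gap","boss","soapstone","handle","jar","metal_block","weight","brush"]:
        for d in bot.tip_of(k,P)[:4]:
            if d["score"]>.2: print(c,k,round(d["score"],2),np.round(d["xy"]),np.round(atz(d["xy"],Z.get(k,0),P),4))
a=cv2.imread("pics/top0.png");b=cv2.imread("pics/scene0.png")
E
```

```text
{'t': 0.0, 'q': array([ 1.13691147,  0.4778182 ,  0.02228838,  1.55647908, -0.01149661,
        1.1093093 , -0.08313097]), 'joint_vel': array([ 0.0010511 , -0.00225818, -0.00147381,  0.00075781, -0.00088817,
        0.00102285, -0.00161967]), 'joint_torque': array([-8.51569657e-04, -5.96450114e+01,  1.60730269e+00, -2.81194085e+01,
        1.25252159e-02,  9.22719715e-03, -3.54799454e-05]), 'eef_pos': array([ 0.21585254, -0.63890937,  0.23030093]), 'tool_rot': array([-9.19082341e-04,  9.86758859e-01,  1.62191442e-01, -2.12369783e-04]), 'contact_force': array([ 0.53515788, -0.19464044,  0.25782036]), 'torque': array([-0.03022742,  0.04564234,  0.01692086]), 'grasp_force': 0.0, 'gripper_width': 0.9983873796491719}
top [[0.002, -0.994, 0.107, 0.425], [-1.0, -0.004, -0.02, -0.044], [0.021, -0.107, -0.994, 1.26], [0.0, 0.0, 0.0, 1.0]]
top rack 0.71 [258. 210.] [0.5605 0.0278 0.    ]
top gap 0.92 [236. 208.] [0.5673 0.0983 0.008 ]
top boss 0.77 [283. 212.] [ 0.5462 -0.0556  0.066 ]
top soapstone 0.73 [384. 249.] [ 0.4328 -0.3894  0.    ]
top soapstone 0.68 [236. 208.] [0.5685 0.0989 0.    
[... 613 characters left out ...]
0.95 [282. 282.] [0.5684 0.1007 0.008 ]
scene boss 0.74 [345. 332.] [0.5204 0.2954 0.066 ]
scene boss 0.66 [264. 222.] [ 0.5376 -0.0432  0.066 ]
scene soapstone 0.76 [234. 181.] [ 0.5278 -0.2504  0.    ]
scene soapstone 0.74 [238. 142.] [ 0.4471 -0.3797  0.    ]
scene soapstone 0.62 [261. 180.] [ 0.4541 -0.2143  0.    ]
scene soapstone 0.51 [244. 161.] [ 0.4675 -0.3021  0.    ]
scene handle 0.62 [253. 224.] [ 0.585  -0.0125  0.138 ]
scene jar 0.8 [276. 271.] [0.5653 0.0679 0.008 ]
scene jar 0.24 [285. 292.] [0.5744 0.1283 0.008 ]
scene metal_block 0.7 [288. 294.] [0.5724 0.1375 0.008 ]
scene weight 0.58 [347. 331.] [0.4944 0.284  0.    ]
scene brush 0.66 [267. 114.] [ 0.307  -0.4439  0.    ]
```

```bash
python3 - <<'E'
import cv2
a=cv2.imread("pics/top0.png")[130:310,150:420];cv2.imwrite("pics/top0c.png",cv2.resize(a,None,fx=2.9,fy=2.9,interpolation=cv2.INTER_CUBIC))
b=cv2.imread("pics/scene0.png")[90:350,190:400];cv2.imwrite("pics/scene0c.png",cv2.resize(b,None,fx=2.3,fy=2.3,interpolation=cv2.INTER_CUBIC))
E
```

```text
(no output)
```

View pics/top0c.png

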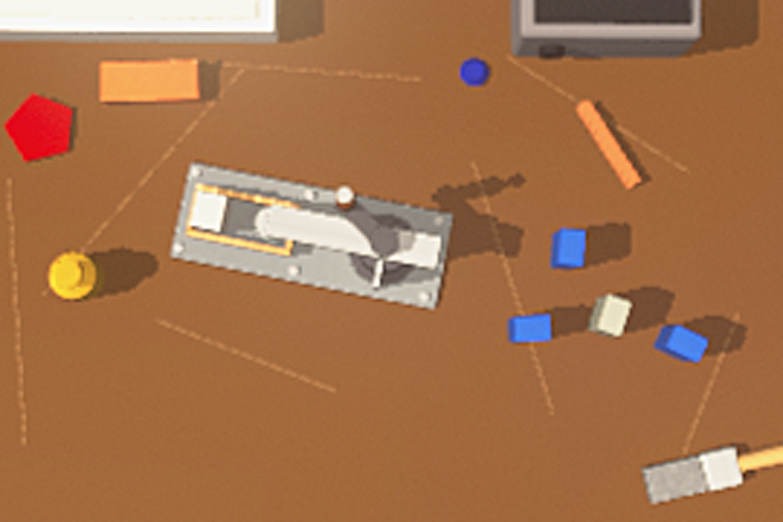

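View pics/scene0c.png

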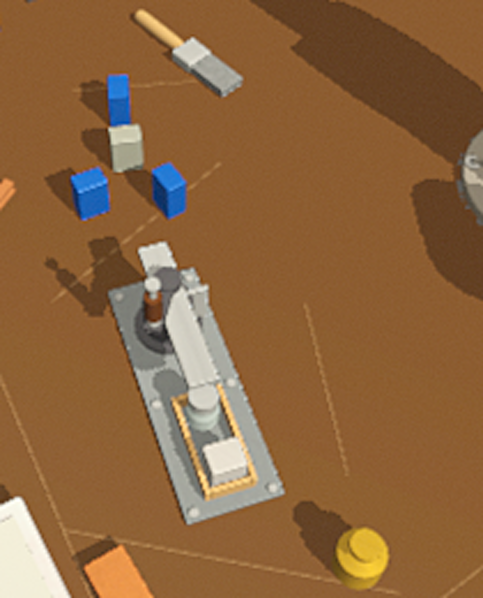

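Candidates for the soapstone: the cream block at top px (360,239), and three blue look-alikes at top px (346,216), (333,243), (385,248). Scene view has the cream block at (245,154). I choose the cream one. Next I fit silhouettes to the block and the rack.

```bash
cat >> h.py <<'E'
from scipy.optimize import minimize
U=6
def box(x,y,yaw,cx,cy,sx,sy,z0,z1,n=None):
    if n: a=np.linspace(0,2*np.pi,n,endpoint=False); q=np.c_[cx+sx*np.cos(a),cy+sx*np.sin(a)]
    else: q=np.array([[cx+i*sx/2,cy+j*sy/2] for i in(-1,1) for j in(-1,1)])
    c,s=np.cos(yaw),np.sin(yaw); q=q@np.array([[c,s],[-s,c]])+[x,y]
    return np.r_[np.c_[q,np.full(len(q),z0)],np.c_[q,np.full(len(q),z1)]]
def soft(boxes,P,shape):
    m=np.zeros((shape[0]*U,shape[1]*U),np.uint8)
    for b in boxes:
        p=np.array([proj(v,P) for v in b]); h=cv2.convexHull(((p+.5)*U).astype(np.float32)*16)
        cv2.fillConvexPoly(m,np.round(h).astype(np.int32),255,shift=4)
    return cv2.resize(m,shape[::-1],interpolation=cv2.INTER_AREA)/255.
def fit(model,x0,obs,step):
    # obs: list of (P,mask,weight)
    f=lambda p:sum((w*(soft(model(p),P,m.shape)-m)**2).sum() for P,m,w in obs)
    s=np.array([x0]+[np.array(x0)+np.eye(len(x0))[i]*step[i] for i in range(len(x0))])
    r=minimize(f,x0,method="Nelder-Mead",options=dict(initial_simplex=s,xatol=1e-4,fatol=.02,maxiter=250)); return r.x,r.fun
def stone(p): return [box(p[0],p[1],p[2],0,0,.04,.028,0,.06)]
def rackm(p):
    B=lambda *a,**k:box(p[0],p[1],p[2],*a,**k)
    return [B(0,0,.11,.305,0,.008),B(0,.075,.058,.118,.008,.03),B(0,-.085,.029,0,.008,.066,n=24),B(0,-.0515,.034,.185,.088,.096)]
E
cat > m.py <<'E'
from h import *
R={}
obsS=[];obsR=[]
for c,ps,rk in(("top",(360,239),(258,210)),("scene",(245,154),(274,262))):
    P=bot.read_camera(c); im=P["pixels"].astype(float); r,g,b=im[...,0],im[...,1],im[...,2]
    # brown wood: b/r low ; cream/grey: b/r high (blue excluded by b>r)
    ratio=b/(r+1e-6); 
    soft_m=np.clip((ratio-.42)/(.72-.42),0,1)*(ratio<1.25)
    H,W=r.shape; yy,xx=np.mgrid[:H,:W]
    wS=(np.hypot(xx-ps[0],yy-ps[1])<12)*1.
    print(c,"wood",np.round(ratio[ps[1]+14,ps[0]-14],2),"stone",np.round(ratio[ps[1]-1:ps[1]+2,ps[0]],2), im[ps[1],ps[0]])
    obsS.append((P,soft_m,wS))
    m=soft_m.copy(); k=(np.hypot(xx-rk[0],yy-rk[1])<75)
    cs,_=cv2.findContours(((m>.5)&k).astype(np.uint8),cv2.RETR_EXTERNAL,cv2.CHAIN_APPROX_NONE); cc=max(cs,key=cv2.contourArea)
    f=np.zeros((H,W),np.uint8);cv2.drawContours(f,[cc],-1,1,-1); f=cv2.erode(f,np.ones((3,3)));m[f>0]=1
    w=k*1.; hp=proj((.583,-.017,.15),P); w[np.hypot(xx-hp[0],yy-hp[1])<10]=0
    n=cv2.dilate(f,np.ones((7,7)));w[n==0]=0
    obsR.append((P,m,w))
if __name__=="__main__":
    for o in (obsS,obsS[:1],obsS[1:]):
        best=min((fit(stone,[.459,-.315,a],o,[.004,.004,.3]) for a in (-.8,0,.8,1.57)),key=lambda t:t[1]); print("stone",np.round(best[0],4),round(best[1],2))
    for o in (obsR,obsR[:1],obsR[1:]):
        b=fit(rackm,[.557,.028,-.19],o,[.006,.006,.1]); print("rack",np.round(b[0],4),round(b[1],2))
    for i,(o,n) in enumerate(((obsR,"r"),)):
        P,m,w=o[1]; s=soft(rackm(b[0]),P,m.shape)
E
python3 m.py
```

```text
top wood 0.4 stone [0.84 0.84 0.85] [233. 225. 195.]
scene wood 5.37 stone [0.84 0.85 0.84] [166. 165. 141.]
stone [ 0.4643 -0.3027 -0.344 ] 24.84
stone [ 0.467  -0.3029 -0.3323] 2.14
stone [ 0.4628 -0.3036 -0.3506] 4.16
rack [ 0.5549  0.0285 -0.1943] 181.2
rack [ 0.558   0.0288 -0.1933] 14.84
rack [ 0.554   0.0283 -0.1944] 41.69
```

```bash
cat > plan.py <<'E'
from h import *
import sys
from scipy.spatial.transform import Rotation as Ro
def plan(x,y,z,yaw):  # yaw of tool y axis, mod pi, tool vertical
    o=bot.get_obs(); q=o["tool_rot"]; R=Ro.from_quat([q[1],q[2],q[3],q[0]]).as_matrix()
    a=[]
    for k in(0,np.pi):
        Y=np.array([np.cos(yaw+k),np.sin(yaw+k),0]);Z=np.array([0,0,-1.]);T=np.c_[np.cross(Y,Z),Y,Z]
        a.append(Ro.from_matrix(R.T@T).as_rotvec())
    rv=min(a,key=np.linalg.norm); print("t",round(o["t"],2),"at",np.round(o["eef_pos"],4),"rv",np.round(rv,3),"mm",np.round(1e3*R.T@(np.array([x,y,z])-o["eef_pos"]),1),"q7",round(o["q"][6],2))
if __name__=="__main__": plan(*map(float,sys.argv[1:]))
E
python3 plan.py .465 -.303 .13 -.344
```

```text
t 1.1 at [ 0.216  -0.6395  0.2313] rv [ 0.     0.    -0.901] mm [ 343.6 -239.1  101.3] q7 -0.08
```

Call:
jog_arm --pt "0 0 -0.9 344 -239 101 65" --pt "0 0 -0.9 344 -239 101 65" --pt "0 0 -0.9 344 -239 101 65" --pt "0 0 -0.9 344 -239 101 65" --pt "0 0 -0.9 344 -239 101 65" --pt "0 0 -0.9 344 -239 101 65" --pt "0 0 -0.9 344 -239 101 65" --pt "0 0 -0.9 344 -239 101 65" --pt "0 0 -0.9 344 -239 101 65" --pt "0 0 -0.9 344 -239 101 65"

```text
t: 2.35
eef_pos: [0.4646, -0.3047, 0.1306]
tool_rot: [0.0, 0.819, 0.574, -0.0]
contact_force: [0.0, -0.6, -0.4]
gripper_width: 0.764
grasp_force: 0.0
```

```bash
python3 plan.py .465 -.303 .03 -.344; python3 - <<'E'
from h import *
ims=[]
for c in("top","scene"):
    P=bot.read_camera(c);u,v=map(int,proj((.465,-.303,.06),P));ims.append(cv2.resize(P["pixels"][v-30:v+30,u-30:u+30,::-1],(390,390),interpolation=cv2.INTER_CUBIC))
cv2.imwrite("pics/close.png",np.hstack(ims))
E
```

```text
t 2.35 at [ 0.4646 -0.3047  0.1306] rv [ 0.     0.001 -0.004] mm [  1.8  -0.2 100.6] q7 -0.02
```

View pics/close.png

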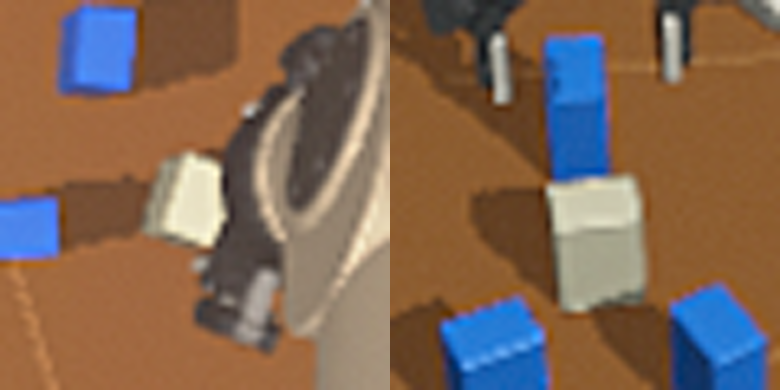

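The crop shows the cream block between the three blue ones, with the open gripper above it (offset by perspective). Descending and gripping.

Call:
jog_arm --pt "0 0 0 2 0 50 65" --pt "0 0 0 2 0 100 65" --pt "0 0 0 2 0 100 65" --pt "0 0 0 2 0 100 30" --pt "0 0 0 2 0 100 30" --pt "0 0 0 2 0 100 30" --pt "0 0 0 2 0 100 30" --pt "0 0 0 2 0 100 30" --grip_force 40

```text
t: 3.45
eef_pos: [0.4675, -0.3021, 0.0326]
tool_rot: [0.002, 0.818, 0.575, 0.001]
contact_force: [-1.8, 0.1, 7.9]
gripper_width: 0.462
grasp_force: 42.4
```

Call:
jog_arm --pt "0 0 0 0 0 -60 30" --pt "0 0 0 0 0 -120 30" --pt "0 0 0 0 0 -180 30" --pt "0 0 0 0 0 -230 30" --pt "0 0 0 0 0 -230 30"

```text
t: 4.08
eef_pos: [0.4685, -0.3022, 0.2658]
tool_rot: [0.005, 0.818, 0.575, 0.002]
contact_force: [-0.7, 0.6, -2.6]
gripper_width: 0.465
grasp_force: 42.0
```

```bash
python3 plan.py .5725 .1024 .26 -.194
```

```text
t 4.08 at [ 0.4685 -0.3022  0.2658] rv [ 0.01   0.003 -0.151] mm [415.9 -39.1   4.5] q7 0.03
```

Call:
jog_arm --pt "0 0 -0.15 50 -5 4 30" --pt "0 0 -0.15 100 -10 4 30" --pt "0 0 -0.15 150 -14 4 30" --pt "0 0 -0.15 200 -19 4 30" --pt "0 0 -0.15 250 -24 4 30" --pt "0 0 -0.15 300 -28 4 30" --pt "0 0 -0.15 350 -33 4 30" --pt "0 0 -0.15 416 -39 4 30" --pt "0 0 -0.15 416 -39 4 30" --pt "0 0 -0.15 416 -39 4 30"

```text
t: 5.32
eef_pos: [0.5694, 0.1034, 0.2553]
tool_rot: [-0.0, 0.772, 0.635, -0.001]
contact_force: [-0.6, 0.4, -2.1]
gripper_width: 0.459
grasp_force: 41.9
```

```bash
python3 plan.py .5725 .1024 .15 -.194; python3 - <<'E'
from h import *
ims=[]
for c in("top","scene"):
    P=bot.read_camera(c);save(P,c+"1");u,v=map(int,proj((.57,.08,.12),P));ims.append(cv2.resize(P["pixels"][v-45:v+45,u-32:u+32,::-1],(384,540),interpolation=cv2.INTER_CUBIC))
cv2.imwrite("pics/over.png",np.hstack(ims))
E
```

```text
t 5.33 at [0.5694 0.1034 0.2553] rv [-0.002  0.001  0.   ] mm [ -0.3   3.4 105.3] q7 -0.66
```

View pics/over.png

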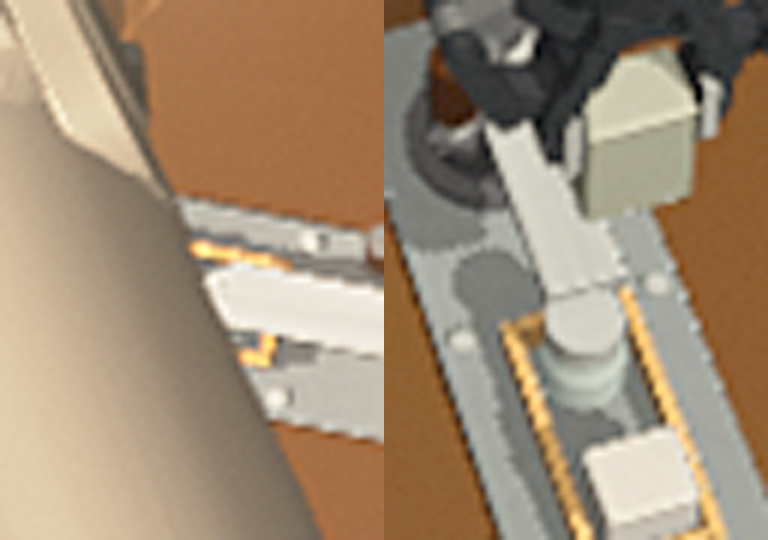

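The scene view shows the held block at crop (640,135), the gap between the jar lid (585,325) and the metal block (640,470); the arm hides the gap from the top camera. I fit the held block, the jar and the metal block in the scene view.

```bash
cat > held.py <<'E'
from h import *
def held(P,z0,x0,yaw=-.194):
    im=P["pixels"].astype(float);r,g,b=np.moveaxis(im,2,0);rat=b/(r+1e-6)
    m=np.clip((r-70)/60,0,1)*(rat>.74)*(rat<.92)
    H,W=r.shape;yy,xx=np.mgrid[:H,:W];c=proj((x0[0],x0[1],z0+.025),P)
    w=(np.abs(xx-c[0])<12)*(np.abs(yy-c[1])<15)*1.
    # use the part below fingers too; Nelder-Mead on x,y
    return fit(lambda p:[box(p[0],p[1],yaw,0,0,.04,.028,z0,z0+.06)],list(x0),[(P,m,w)],[.004,.004])
E
python3 - <<'E'
from held import *
P=bot.read_camera("scene");o=bot.get_obs();print("tcp",o["eef_pos"])
z0=o["eef_pos"][2]-.0326
print("held",held(P,z0,o["eef_pos"][:2]))
im=P["pixels"]; u,v=map(int,proj((.58,.135,.058),P))
for (x,y,z) in [(.568,.1,.008),(.577,.137,.058),(.5615,.068,.063)]:
    u,v=map(int,proj((x,y,z),P)); print((u,v)); print(im[v-7:v+8,u-7:u+8].sum(2)//3)
for k,z in(("soapstone",z0),("jar",.008),("metal_block",.008),("gap",.008)):
    print(k,[(round(d["score"],2),np.round(atz(d["xy"],z,P),4)[:2]) for d in bot.tip_of(k,P)[:2]])
E
```

```text
tcp [0.5698396  0.10142168 0.25579119]
held (array([0.5589575 , 0.10059299]), np.float64(87.72332276047675))
(281, 281)
[[145 153 159 167 172 174 178 187 194 187 155 121 116 120 110]
 [146 157 165 171 174 180 187 194 187 161 165 140 114 116 117]
 [130 146 153 167 171 173 181 180 168 164 168 147 120 117 119]
 [116 110 118 140 144 134 115 137 163 168 168 170 137 112 118]
 [117 117 118 113 114 114 113 110 143 157 164 170 150 121 117]
 [117 119 120 118 116 118 115 117 115 108 142 164 171 138 110]
 [116 123 119 117 118 117 117 119 118 113 106 149 164 129 119]
 [115 117 117 118 116 114 114 115 113 109 109 160 185 183 188]
 [124 116 119 116 113 109 107 112 153 177 179 203 226 232 229]
 [139 113 116 113 119 158 184 184 212 233 231 227 226 224 223]
 [133 114 115 107 163 219 239 233 227 223 222 222 222 222 223]
 [145 126 115 103 191 226 226 223 223 222 221 222 222 223 222]
 [167 135 110 108 150 212 226 223 222 223 224 222 221 222 222]
 [160 115 104 110  89 191 225 225 222 220 222 223 223 222 222]
 [153 141 124 107  83 174 224 227 223 222 222 222 223 224 223]]
(286, 286)
[[118 115 117 115 108 1
[... 1382 characters left out ...]
35 198 210 203 203 203 205 205 205 206 205 206 209 181]
 [128 150 199 208 206 205 204 205 205 206 206 207 206 207 202]
 [135 124 199 212 206 207 207 207 207 206 206 206 205 207 217]
 [114  93 190 213 210 208 207 206 204 207 205 205 206 210 206]
 [ 94  85 158 209 211 208 206 205 205 205 206 208 209 213 187]
 [ 94  92  98 177 210 211 209 207 208 208 208 209 209 201 175]
 [106 116 100 104 168 202 210 211 210 212 208 206 199 174 184]
 [116 141 127  97  96 152 186 196 197 197 199 194 175 164 198]]
soapstone [(0.72, array([ 0.5219, -0.1967])), (0.68, array([ 0.532 , -0.0619]))]
jar [(0.66, array([0.5637, 0.0717]))]
metal_block [(0.62, array([0.5702, 0.1339]))]
gap [(0.73, array([0.5771, 0.0987]))]
```

```bash
python3 - <<'E'
from held import *
P=bot.read_camera("scene");im=P["pixels"].astype(float);r,g,b=np.moveaxis(im,2,0);br=im.mean(2);rat=b/(r+1e-6)
H,W=r.shape;yy,xx=np.mgrid[:H,:W]
x0=(.575,.136);c=proj((*x0,.058),P)
u,v=map(int,c);print(im[v:v+16,u,:].astype(int).tolist())
m=np.clip((br-150)/70,0,1)*(rat>.8)
w=(np.abs(xx-c[0])<13)*(yy-c[1]<4)*(yy-c[1]>-13)*(m>=0)*1.
print("metal top",fit(lambda p:[box(p[0],p[1],-.194,0,0,.04,.034,.0579,.058)],list(x0),[(P,m,w)],[.004,.004]))
# held block: print region
o=bot.get_obs()["eef_pos"];z0=o[2]-.0326
u,v=map(int,proj((o[0],o[1],z0),P));print(u,v)
for row in range(v-26,v+6,2): print(row,' '.join(f"{int(br[row,k]):3d}/{rat[row,k]:.2f}" for k in range(u-12,u+14,2)))
print([np.round(proj(q,P),1) for q in box(o[0],o[1],-.194,0,0,.04,.028,z0,z0+.06)])
E
```

```text
[[232, 223, 208], [233, 225, 209], [235, 227, 212], [234, 226, 210], [234, 225, 210], [234, 226, 210], [233, 226, 209], [238, 231, 214], [238, 231, 215], [208, 202, 186], [196, 188, 173], [200, 192, 178], [200, 194, 181], [183, 175, 164], [196, 155, 98], [254, 209, 133]]
metal top (array([0.57752589, 0.14057926]), np.float64(12.70141954821144))
283 239
213  40/1.02  55/1.06  56/1.07  59/1.04  31/1.10  49/1.02  52/1.06  55/1.04  57/1.05  53/1.06  51/1.15  40/1.16  38/1.11
215  22/1.37  36/0.95  51/1.00  34/1.06  30/1.07  56/1.02  56/1.08  50/1.24  52/0.89  72/0.54  73/0.43  67/0.40  83/0.93
217  28/1.15  35/1.06  50/1.11  37/1.21  48/1.00  51/1.06  50/1.00  75/0.46  97/0.39 121/0.69 142/0.85  85/0.60  32/1.00
219  43/1.10  35/1.12  43/1.00  40/1.05  56/1.07  52/1.06 137/0.79 205/0.88 201/0.88 180/0.86 140/0.85 125/0.85  20/1.21
221  42/1.10  39/1.17  29/1.07  53/1.08  56/1.04  39/1.16 194/0.86 193/0.86 191/0.86 194/0.86 202/0.86 144/0.84  67/0.83
223  57/1.02  34/1.09  33/1.09  50/1.06  76/0.92 136/0.84 198/0.87 194/0.86 193/0.86 193/0.87 196/0.87 180/0.86  97/0.80
225  57/1.00  42/1.
[... 675 characters left out ...]
0.84 161/0.86 160/0.85 165/0.88
237 208/0.93 217/0.93 157/0.92 117/0.92 154/0.84 161/0.85 160/0.85 159/0.85 160/0.85 160/0.85 159/0.84 160/0.85 151/0.81
239 204/0.92 202/0.93 161/0.91  68/0.78 157/0.84 162/0.84 159/0.85 159/0.86 159/0.84 160/0.84 159/0.84 160/0.85 149/0.80
241 205/0.93 202/0.93 200/0.93  69/0.80 155/0.84 161/0.84 159/0.85 159/0.85 157/0.84 161/0.86 163/0.86 164/0.86 126/0.66
243 204/0.92 204/0.93 205/0.93 121/0.89 157/0.85 157/0.86 157/0.84 169/0.88 153/0.86 135/0.75  97/0.39  89/0.29  94/0.35
[array([290.7, 231.7]), array([295.2, 242.6]), array([272.8, 236.8]), array([277.1, 247.9]), array([291.9, 216.3]), array([296.7, 227.6]), array([273.1, 221.6]), array([277.6, 233. ])]
```

```bash
python3 - <<'E'
from held import *
P=bot.read_camera("scene")
for rk in ((.554,.0283,-.1944),(.558,.0288,-.1933)):
    for Y0,Y1,z in((.092,.126,.058),):
        print("metal top",[np.round(proj(q,P),1).tolist() for q in box(*rk,0,(Y0+Y1)/2,.04,.034,z,z)[:4]])
    print("plate",[np.round(proj(q,P),1).tolist() for q in box(*rk,0,0,.11,.305,.008,.008)[:4]])
    print("tray top outer",[np.round(proj(q,P),1).tolist() for q in box(*rk,0,.075,.058,.118,.03,.03)[:4]])
im=P["pixels"][190:320,215:325,::-1];cv2.imwrite("pics/z.png",cv2.resize(im,None,fx=4.6,fy=4.6,interpolation=cv2.INTER_CUBIC))
E
```

```text
metal top [[292.5, 277.2], [297.4, 289.7], [276.8, 281.9], [281.4, 294.6]]
plate [[273.9, 205.6], [313.5, 303.5], [236.2, 215.7], [270.7, 317.0]]
tray top outer [[285.2, 255.0], [301.4, 296.3], [263.6, 261.3], [278.6, 303.3]]
metal top [[291.2, 278.1], [296.1, 290.6], [275.5, 282.9], [280.1, 295.6]]
plate [[272.7, 206.3], [312.2, 304.3], [235.0, 216.5], [269.4, 317.9]]
tray top outer [[284.0, 255.8], [300.1, 297.2], [262.3, 262.1], [277.4, 304.3]]
```

View pics/z.png

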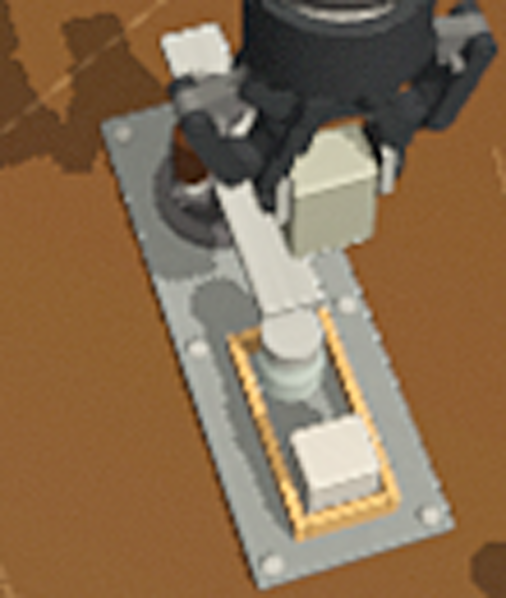

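Call:
jog_arm --pt "0 0 0 2 0 40 30" --pt "0 0 0 2 0 80 30" --pt "0 0 0 2 0 120 30" --pt "0 0 0 2 0 147 30" --pt "0 0 0 2 0 147 30" --pt "0 0 0 2 0 147 30"

```text
t: 6.52
eef_pos: [0.5714, 0.1058, 0.1105]
tool_rot: [0.0, 0.773, 0.635, 0.001]
contact_force: [-0.2, -0.2, -1.5]
gripper_width: 0.459
grasp_force: 41.7
```

```bash
cat > rel.py <<'E'
from held import *
P=bot.read_camera("scene");o=bot.get_obs()["eef_pos"];z0=o[2]-.0326;rk=(.554,.0283,-.1944)
print(o); 
print("held model",[np.round(proj(q,P),1).tolist() for q in box(o[0],o[1],-.194,0,0,.04,.028,z0,z0+.06)])
print("block over gap model",[np.round(proj(q,P),1).tolist() for q in box(*rk,0,.075,.04,.028,z0,z0+.06)])
print("jar lid model",np.round(proj(box(*rk,0,.04,0,0,.063,.063)[0],P),1))
im=P["pixels"][205:315,235:330,::-1];im=cv2.resize(im,None,fx=5.4,fy=5.4,interpolation=cv2.INTER_CUBIC);cv2.imwrite("pics/rel_%d.png"%P["shot"],im);print(P["shot"])
E
python3 rel.py
```

```text
[0.57168024 0.10590224 0.11088326]
held model [[288.2, 264.2], [292.2, 274.4], [272.4, 268.9], [276.2, 279.2], [289.2, 252.3], [293.4, 262.8], [272.6, 257.2], [276.6, 267.8]]
block over gap model [[288.5, 262.3], [292.5, 272.4], [272.7, 267.0], [276.5, 277.2], [289.5, 250.4], [293.7, 260.8], [273.0, 255.2], [276.9, 265.7]]
jar lid model [277.7 260.2]
12
```

View pics/rel_12.png

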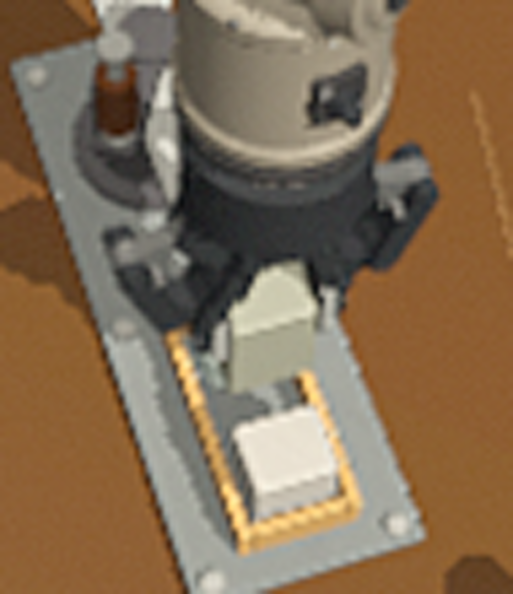

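The block's front face spans crop (232,343)–(312,390), just over the gap, with the metal block's top at (285,440). Relative to the jar and metal block it is within ~1 mm. Lowering.

Call:
jog_arm --pt "0 0 0 1 0 15 30" --pt "0 0 0 1 0 30 30" --pt "0 0 0 1 0 40 30" --pt "0 0 0 1 0 50 30" --pt "0 0 0 1 0 56 30" --pt "0 0 0 1 0 60 30" --pt "0 0 0 1 0 60 30" --pt "0 0 0 1 0 60 30"

```text
t: 7.58
eef_pos: [0.571, 0.1066, 0.0496]
tool_rot: [0.0, 0.773, 0.635, 0.0]
contact_force: [0.1, 0.0, -1.2]
gripper_width: 0.455
grasp_force: 41.9
```

Call:
jog_arm --pt "0 0 0 0 0 4 30" --pt "0 0 0 0 0 8 30" --pt "0 0 0 0 0 9 30" --pt "0 0 0 0 0 9 30" --pt "0 0 0 0 0 9 30"

```text
t: 8.2
eef_pos: [0.5707, 0.1065, 0.0406]
tool_rot: [0.0, 0.773, 0.635, -0.0]
contact_force: [-2.3, -0.0, 5.1]
gripper_width: 0.461
grasp_force: 42.6
```

Call:
jog_arm --pt "0 0 0 0 0 0 48" --pt "0 0 0 0 0 0 62" --pt "0 0 0 0 0 0 62" --pt "0 0 0 0 0 0 62" --pt "0 0 0 0 0 -40 62" --pt "0 0 0 0 0 -90 62" --pt "0 0 0 0 0 -150 62" --pt "0 0 0 0 0 -200 62" --pt "0 0 0 0 0 -200 62" --pt "0 0 0 0 0 -200 62"

```text
t: 9.45
eef_pos: [0.5703, 0.1062, 0.2397]
tool_rot: [-0.0, 0.773, 0.635, -0.0]
contact_force: [-0.4, 0.0, -0.4]
gripper_width: 0.728
grasp_force: 0.0
```

```bash
python3 - <<'E'
from h import *
P=bot.read_camera("scene");Q=bot.read_camera("top")
a=cv2.resize(P["pixels"][190:310,215:325,::-1],None,fx=3.6,fy=3.6,interpolation=cv2.INTER_CUBIC)
b=cv2.resize(Q["pixels"][150:270,230:340,::-1],None,fx=3.6,fy=3.6,interpolation=cv2.INTER_CUBIC)
cv2.imwrite("pics/placed.png",np.hstack([a,b]))
for p in (P,Q):
  for k in("handle","grip"):
    print(k,[(round(d["score"],2),np.round(d["xy"],1),np.round(atz(d["xy"],.138 if k=="handle" else .118,p),4)[:2]) for d in bot.tip_of(k,p)[:2]])
E
```

```text
handle [(0.38, array([254.2, 223.5]), array([ 0.5824, -0.0117])), (0.27, array([347.4, 334.8]), array([0.5429, 0.3175]))]
grip [(0.55, array([255.2, 226.7]), array([ 0.5792, -0.0137]))]
handle [(0.45, array([268.5, 198. ]), array([ 0.5815, -0.0122]))]
grip [(0.5, array([257.4, 210.7]), array([0.5457, 0.0214])), (0.47, array([268.4, 198.6]), array([ 0.5825, -0.0113]))]
```

View pics/placed.png

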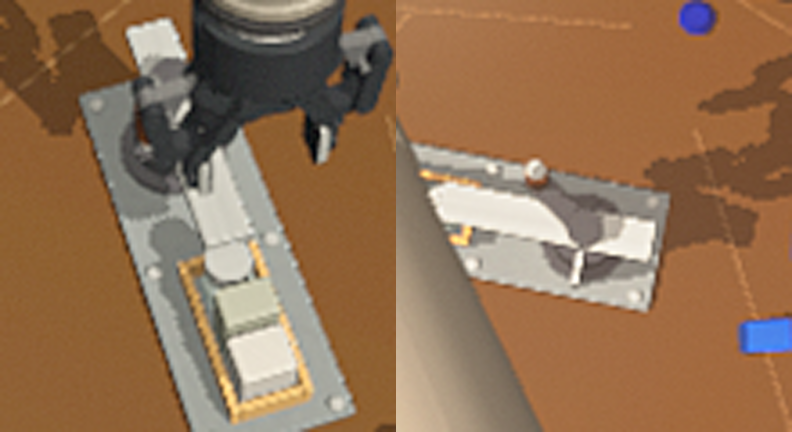

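The block stands between jar (crop 228,262) and metal block (262,360), with the gripper clear. The handle's cap is at top-crop (536,170). Locating the handle next.

```bash
python3 - <<'E'
from h import *
P=bot.read_camera("scene");Q=bot.read_camera("top")
print("scene cap",atz((256,212.6),.177,P),"bottom",atz((255.8,228.6),.118,P),"top cap",atz((268.4,196.8),.177,Q))
im=Q["pixels"][190:206,260:278];br=im.mean(2).astype(int);print(br)
E
python3 plan.py .582 -.015 .21 -.194
```

```text
scene cap [ 0.57534318 -0.01386253  0.177     ] bottom [ 0.58049169 -0.00827829  0.118     ] top cap [ 0.57950539 -0.01298545  0.177     ]
[[114 114 114 113 113 112 112 113 113 112 113 112 112 112 111 113 110 113]
 [112 113 113 114 114 113 113 114 110 113 110 111 113 114 111 111 112 112]
 [113 112 114 115 112 111 111 112 109 111 112 111 111 111 111 112 110 114]
 [110 112 113 113 113 110 109 103 101 105 106 111 112 112 112 112 110 111]
 [125 111  95  97  99 104 116 153 185 170 119 109 112 114 113 111 112 110]
 [167 151 133 138 133 123 163 219 236 222 150 113 110 113 113 111 111 112]
 [198 197 200 206 192 169 209 224 161 169 174 143  95 101 103 113 111 110]
 [195 191 193 193 195 196 220 230 167 176 182 155  87 110 109 120 120 101]
 [197 194 195 196 197 188 195 218 178 185 170 123 106 143 137 133 132 105]
 [178 178 177 178 184 165 110 149 171 167 142  84  77 115 138 139 140 142]
 [128 130 130 129 136 131  91  92  98  90  91  79  74  97 114 136 140 138]
 [133 134 132 136 128 106  97  78  68  71  67  61  80  91  96 114 133 139]
 [118 129 130 135 139 133 112  96  77  69  77  94  99 102 101 103 114 136]
 [179 181 145 129 121 123 127 113 113 105 111 127 123 120 122 117 104 115]
 [242 237 203 187 183 178 183 146 127 113 120 121 121 119 121 120 115  98]
 [232 234 235 239 242 242 239 209 193 162 119 117 119 121 120 119 118 120]]
t 9.85 at [0.5705 0.1065 0.2397] rv [-0.001  0.    -0.001] mm [-117.    34.8   29.7] q7 -0.67
```

Call:
jog_arm --pt "0 0 0 -50 14 0 62" --pt "0 0 0 -100 28 0 62" --pt "0 0 0 -114 32 0 62" --pt "0 0 0 -114 32 0 62" --pt "0 0 0 -114 32 30 62" --pt "0 0 0 -114 32 60 62" --pt "0 0 0 -114 32 60 62"

```text
t: 10.72
eef_pos: [0.5783, -0.0092, 0.1784]
tool_rot: [-0.002, 0.772, 0.636, -0.001]
contact_force: [-0.1, -0.2, 0.7]
gripper_width: 0.723
grasp_force: 0.0
```

```bash
python3 - <<'E'
from h import *
P=bot.read_camera("scene");Q=bot.read_camera("top");print(bot.get_obs()["eef_pos"])
a=cv2.resize(P["pixels"][180:260,220:300,::-1],None,fx=4.9,fy=4.9,interpolation=cv2.INTER_CUBIC)
b=cv2.resize(Q["pixels"][160:240,230:310,::-1],None,fx=4.9,fy=4.9,interpolation=cv2.INTER_CUBIC)
cv2.imwrite("pics/hand.png",np.hstack([a,b]))
E
```

```text
[ 0.58040917 -0.00972064  0.18111651]
```

View pics/hand.png

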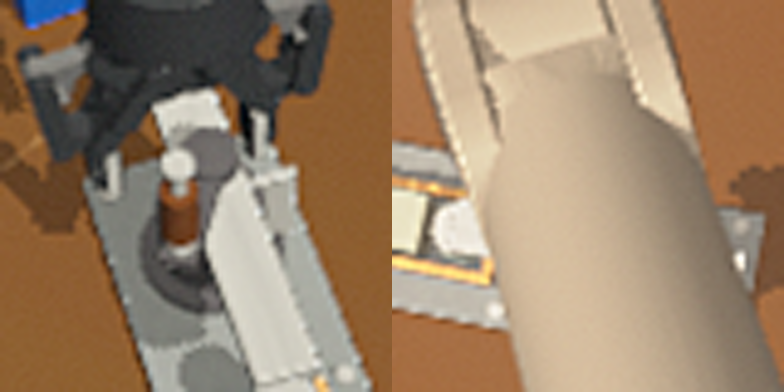

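The fingers (tips at crop (112,195), (258,160)) straddle the handle's cap at (178,165). Descending, then gripping.

Call:
jog_arm --pt "0 0 0 -2 0 20 62" --pt "0 0 0 -2 0 40 62" --pt "0 0 0 -2 0 59 62" --pt "0 0 0 -2 0 59 62" --pt "0 0 0 -2 0 59 40" --pt "0 0 0 -2 0 59 15" --pt "0 0 0 -2 0 59 10" --pt "0 0 0 -2 0 59 10" --pt "0 0 0 -2 0 59 10" --pt "0 0 0 -2 0 59 10" --grip_force 60

```text
t: 12.08
eef_pos: [0.5801, -0.0136, 0.1215]
tool_rot: [0.0, 0.773, 0.635, 0.0]
contact_force: [1.1, 0.8, -0.6]
gripper_width: 0.22
grasp_force: 58.5
```

```bash
cat > circ.py <<'E'
import sys,numpy as np
t0,t1,n=float(sys.argv[1]),float(sys.argv[2]),int(sys.argv[3])
for t in np.linspace(t0,t1,n+1)[1:]: print([0,0,0,int(round(55*(np.sin(t)-np.sin(t0)))),int(round(-55*(np.cos(t)-np.cos(t0)))),0,10],end=",")
E
python3 circ.py 2.17 1.2 9
```

```text
[0, 0, 0, 3, -5, 0, 10],[0, 0, 0, 6, -10, 0, 10],[0, 0, 0, 8, -16, 0, 10],[0, 0, 0, 9, -22, 0, 10],[0, 0, 0, 9, -28, 0, 10],[0, 0, 0, 10, -34, 0, 10],[0, 0, 0, 9, -40, 0, 10],[0, 0, 0, 8, -45, 0, 10],[0, 0, 0, 6, -51, 0, 10],
```

Call:
jog_arm --pt "0 0 0 3 -5 0 10" --pt "0 0 0 6 -10 0 10" --pt "0 0 0 8 -16 0 10" --pt "0 0 0 9 -22 0 10" --pt "0 0 0 9 -28 0 10" --pt "0 0 0 10 -34 0 10" --pt "0 0 0 9 -40 0 10" --pt "0 0 0 8 -45 0 10" --pt "0 0 0 6 -51 0 10" --pt "0 0 0 6 -51 0 10"

```text
t: 13.32
eef_pos: [0.5294, 0.0019, 0.121]
tool_rot: [-0.0, 0.773, 0.635, -0.001]
contact_force: [-0.7, -2.4, 0.8]
gripper_width: 0.22
grasp_force: 58.7
```

```bash
python3 -c "
from h import *
o=bot.get_obs();print(o['eef_pos'],o['contact_force'],o['torque'],o['gripper_width'])
c,s=np.cos(-.194),np.sin(-.194);d=o['eef_pos'][:2]-[.540,-.0524];print('rack off',c*d[0]+s*d[1],-s*d[0]+c*d[1]);f=o['contact_force'];print('F rack',c*f[0]+s*f[1],-s*f[0]+c*f[1])"
python3 circ.py 1.2 0.1 9
```

```text
[0.52939441 0.00190755 0.12101733] [-0.72808087 -2.38417033  0.75701452] [-0.5826045   0.0716968  -0.01170268] 0.21951563680833255
rack off -0.020876341808149356 0.05124418385697282
F rack -0.25478955254935254 -2.479808902353912
[0, 0, 0, -3, -6, 0, 10],[0, 0, 0, -6, -12, 0, 10],[0, 0, 0, -11, -17, 0, 10],[0, 0, 0, -15, -22, 0, 10],[0, 0, 0, -21, -26, 0, 10],[0, 0, 0, -27, -29, 0, 10],[0, 0, 0, -33, -32, 0, 10],[0, 0, 0, -39, -34, 0, 10],[0, 0, 0, -46, -35, 0, 10],
```

Call:
jog_arm --pt "0 0 0 -3 -6 0 10" --pt "0 0 0 -6 -12 0 10" --pt "0 0 0 -11 -17 0 10" --pt "0 0 0 -15 -22 0 10" --pt "0 0 0 -21 -26 0 10" --pt "0 0 0 -27 -29 0 10" --pt "0 0 0 -33 -32 0 10" --pt "0 0 0 -39 -34 0 10" --pt "0 0 0 -46 -35 0 10" --pt "0 0 0 -46 -35 0 10"

```text
t: 14.58
eef_pos: [0.4876, -0.0369, 0.1214]
tool_rot: [0.0, 0.773, 0.635, 0.0]
contact_force: [5.0, -2.9, 0.6]
gripper_width: 0.216
grasp_force: 58.9
```

```bash
cat > st.py <<'E'
from h import *
o=bot.get_obs();print(round(o['t'],2),o['eef_pos'],o['contact_force'],o['gripper_width'])
c,s=np.cos(-.194),np.sin(-.194);d=o['eef_pos'][:2]-[.540,-.0524];x,y=c*d[0]+s*d[1],-s*d[0]+c*d[1];print('rack off',x,y,np.hypot(x,y),'turn',np.arctan2(y,-x));f=o['contact_force'];print('F rack',c*f[0]+s*f[1],-s*f[0]+c*f[1])
E
python3 st.py; python3 circ.py .1 -.2 5
```

```text
14.57 [ 0.48763142 -0.0369229   0.12144724] [ 4.98612694 -2.88342938  0.58888154] 0.21622077866046496
rack off -0.054369957809661563 0.0050908633572651785 0.05460777602088116 turn 0.09336154857902602
F rack 5.448474968425589 -1.8680865388857126
[0, 0, 0, -3, 0, 0, 10],[0, 0, 0, -7, 0, 0, 10],[0, 0, 0, -10, 0, 0, 10],[0, 0, 0, -13, 0, 0, 10],[0, 0, 0, -16, 1, 0, 10],
```

Call:
jog_arm --pt "0 0 0 -3 1 0 10" --pt "0 0 0 -6 1 0 10" --pt "0 0 0 -9 1 0 10" --pt "0 0 0 -12 1 0 10" --pt "0 0 0 -16 2 0 10" --pt "0 0 0 -16 2 0 10" --pt "0 0 0 -16 2 0 10"

```text
t: 15.45
eef_pos: [0.4857, -0.0528, 0.121]
tool_rot: [-0.0, 0.773, 0.635, -0.001]
contact_force: [-0.4, -0.5, -0.3]
gripper_width: 0.218
grasp_force: 59.0
```

```bash
python3 st.py; python3 - <<'E'
from h import *
a=cv2.imread("pics/scene1.png")
P=bot.read_camera("scene");b=P["pixels"][:,:,::-1]
cv2.imwrite("pics/drop.png",np.hstack([cv2.resize(i[180:290,220:300],(400,550),interpolation=cv2.INTER_CUBIC) for i in(a,b)]))
E
```

```text
15.45 [ 0.48569517 -0.05276647  0.12103248] [-0.44979603 -0.51045268 -0.31382526] 0.21791258966381508
rack off -0.053215473187182935 -0.010828775899900311 0.0543060675617932 turn -0.20074833067468134
F rack -0.34295046583065947 -0.5875911790532082
```

View pics/drop.png

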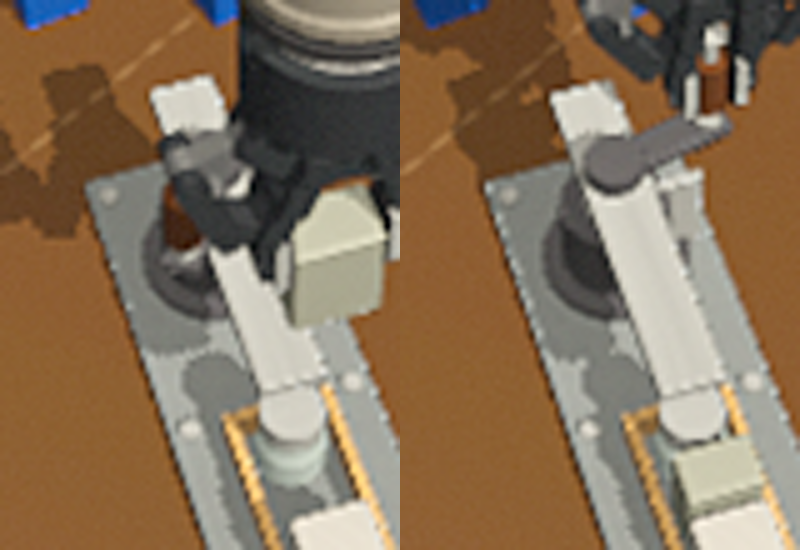

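The right half shows the crank over the rib (handle at crop (712,80)), the block still standing in the gap. I check the bar's drop by subpixel edges.

```bash
python3 - <<'E'
from h import *
a=cv2.imread("pics/scene1.png").astype(float);P=bot.read_camera("scene");b=P["pixels"][:,:,::-1].astype(float)
rat=lambda i:i[...,0]/(i[...,2]+1)
for c in (253,255,257,259): print(c,[np.round(rat(i)[190:206,c],2).tolist() for i in(a,b)])
for z in(0,-.006): print([np.round(proj(q+[0,0,z],P),2).tolist() for q in rackm((.554,.0283,-.1944))[3][4:]])
A,B=[i[:,:,1].astype(np.float32) for i in(a,b)]
for r in (235,240,245): print(r,A[r,258:285].astype(int).tolist(),B[r,258:285].astype(int).tolist())
E
```

```text
253 [[0.35, 0.34, 0.35, 0.34, 0.33, 0.3, 0.32, 0.9, 0.96, 0.93, 0.92, 0.92, 0.93, 0.94, 0.93, 0.94], [0.33, 0.34, 0.39, 0.35, 0.35, 0.34, 0.26, 0.5, 0.89, 0.94, 0.93, 0.93, 0.93, 0.92, 0.93, 0.93]]
255 [[0.34, 0.33, 0.36, 0.35, 0.31, 0.23, 0.82, 0.94, 0.93, 0.92, 0.93, 0.93, 0.92, 0.93, 0.92, 0.91], [0.32, 0.33, 0.32, 0.36, 0.35, 0.3, 0.17, 0.94, 0.96, 0.93, 0.93, 0.93, 0.92, 0.92, 0.93, 0.93]]
257 [[0.37, 0.33, 0.33, 0.35, 0.3, 0.4, 0.86, 0.94, 0.92, 0.93, 0.93, 0.92, 0.93, 0.93, 0.92, 0.91], [0.36, 0.36, 0.32, 0.34, 0.33, 0.26, 0.51, 0.86, 0.94, 0.93, 0.92, 0.92, 0.93, 0.93, 0.93, 0.92]]
259 [[0.35, 0.36, 0.32, 0.33, 0.24, 0.84, 0.94, 0.93, 0.92, 0.92, 0.92, 0.92, 0.92, 0.92, 0.92, 0.92], [0.32, 0.32, 0.34, 0.34, 0.3, 0.26, 0.81, 0.95, 0.93, 0.93, 0.93, 0.92, 0.92, 0.92, 0.92, 0.92]]
[[261.52, 192.82], [284.83, 252.19], [249.09, 196.09], [271.35, 256.11]]
[[261.55, 194.17], [284.75, 253.37], [249.17, 197.43], [271.34, 257.28]]
235 [60, 62, 52, 46, 48, 127, 204, 215, 213, 210, 210, 212, 220, 166, 52, 35, 42, 143, 186, 149, 96, 148, 170, 169, 168, 169, 169] [48, 50, 54, 47, 42, 161, 209, 215, 213, 211, 209, 209, 206, 203, 204, 206, 207, 210, 214, 166, 155, 176, 173, 172, 173, 174, 177]
240 [83, 81, 75, 98, 113, 108, 93, 147, 205, 214, 211, 209, 209, 208, 206, 205, 208, 195, 129, 69, 113, 159, 169, 168, 166, 165, 166] [80, 79, 76, 74, 93, 108, 81, 177, 211, 213, 211, 208, 207, 209, 206, 203, 204, 207, 206, 210, 213, 166, 154, 173, 174, 172, 173]
245 [129, 129, 129, 144, 171, 179, 178, 182, 140, 157, 203, 214, 211, 209, 207, 208, 207, 205, 208, 190, 161, 165, 177, 187, 177, 169, 170] [130, 132, 130, 128, 170, 182, 182, 181, 128, 176, 210, 211, 211, 208, 207, 208, 208, 204, 203, 206, 208, 209, 212, 172, 161, 174, 171]
```

Dropped (bar edge moved about 0.95 px, as expected for 4 mm). Now forward.

```bash
for s in "-.2 .9" ".9 2.0" "2.0 3.1" "3.1 4.2" "4.2 5.3" "5.3 6.3"; do python3 circ.py $s 9;echo; done
```

```text
[0, 0, 0, 7, -1, 0, 10],[0, 0, 0, 13, -1, 0, 10],[0, 0, 0, 20, 0, 0, 10],[0, 0, 0, 27, 1, 0, 10],[0, 0, 0, 33, 3, 0, 10],[0, 0, 0, 39, 7, 0, 10],[0, 0, 0, 44, 10, 0, 10],[0, 0, 0, 50, 15, 0, 10],[0, 0, 0, 54, 20, 0, 10],
[0, 0, 0, 4, 6, 0, 10],[0, 0, 0, 7, 11, 0, 10],[0, 0, 0, 9, 18, 0, 10],[0, 0, 0, 11, 24, 0, 10],[0, 0, 0, 12, 31, 0, 10],[0, 0, 0, 12, 38, 0, 10],[0, 0, 0, 11, 44, 0, 10],[0, 0, 0, 9, 51, 0, 10],[0, 0, 0, 7, 57, 0, 10],
[0, 0, 0, -3, 6, 0, 10],[0, 0, 0, -7, 11, 0, 10],[0, 0, 0, -12, 16, 0, 10],[0, 0, 0, -17, 21, 0, 10],[0, 0, 0, -22, 25, 0, 10],[0, 0, 0, -28, 28, 0, 10],[0, 0, 0, -34, 30, 0, 10],[0, 0, 0, -41, 31, 0, 10],[0, 0, 0, -48, 32, 0, 10],
[0, 0, 0, -7, 0, 0, 10],[0, 0, 0, -13, -1, 0, 10],[0, 0, 0, -20, -3, 0, 10],[0, 0, 0, -26, -5, 0, 10],[0, 0, 0, -32, -9, 0, 10],[0, 0, 0, -37, -13, 0, 10],[0, 0, 0, -42, -17, 0, 10],[0, 0, 0, -47, -22, 0, 10],[0, 0, 0, -50, -28, 0, 10],
[0, 0, 0, -3, -6, 0, 10],[0, 0, 0, -5, -12, 0, 10],[0, 0, 0, -6, -19, 0, 10],[0, 0, 0, -7, -26, 0, 10],[0, 0, 0, -7, -32, 0, 10],[0, 0, 0, -6, -39, 0, 10],[0, 0, 0, -4, -45, 0, 10],[0, 0, 0, -1, -52, 0, 10],[0, 0, 0, 2, -57, 0, 10],
[0, 0, 0, 4, -5, 0, 10],[0, 0, 0, 8, -9, 0, 10],[0, 0, 0, 12, -13, 0, 10],[0, 0, 0, 18, -17, 0, 10],[0, 0, 0, 23, -20, 0, 10],[0, 0, 0, 29, -22, 0, 10],[0, 0, 0, 35, -23, 0, 10],[0, 0, 0, 41, -24, 0, 10],[0, 0, 0, 47, -25, 0, 10],
```

Call:
jog_arm --pt "0 0 0 7 0 0 10" --pt "0 0 0 13 -1 0 10" --pt "0 0 0 20 0 0 10" --pt "0 0 0 27 1 0 10" --pt "0 0 0 33 3 0 10" --pt "0 0 0 39 7 0 10" --pt "0 0 0 44 10 0 10" --pt "0 0 0 50 15 0 10" --pt "0 0 0 54 20 0 10" --pt "0 0 0 54 20 0 10"

```text
t: 16.8
eef_pos: [0.5181, -0.0019, 0.1217]
tool_rot: [0.0, 0.772, 0.635, 0.002]
contact_force: [1.0, 2.0, -0.5]
gripper_width: 0.215
grasp_force: 58.9
```

```bash
python3 st.py
```

```text
16.8 [ 0.51812756 -0.00189288  0.12173485] [ 0.95547056  1.9658752  -0.52524668] 0.21468710619934417
rack off -0.031199173054006206 0.045342970927301295 0.05503974392898206 turn 0.9681215033532231
F rack 0.5585548224253183 2.113198001838741
```

Call:
jog_arm --pt "0 0 0 3 5 0 10" --pt "0 0 0 6 10 0 10" --pt "0 0 0 8 17 0 10" --pt "0 0 0 10 23 0 10" --pt "0 0 0 10 30 0 10" --pt "0 0 0 10 36 0 10" --pt "0 0 0 9 42 0 10" --pt "0 0 0 7 49 0 10" --pt "0 0 0 5 55 0 10" --pt "0 0 0 5 55 0 10"

```text
t: 18.05
eef_pos: [0.5742, -0.0086, 0.1221]
tool_rot: [0.001, 0.773, 0.635, 0.002]
contact_force: [4.5, 3.1, -0.6]
gripper_width: 0.214
grasp_force: 59.0
```

```bash
python3 st.py
```

```text
18.05 [ 0.5742236  -0.00859002  0.12212349] [ 4.47460029  3.11425824 -0.56585681] 0.21370785192782615
rack off 0.025135673255790032 0.0495859521190048 0.055592883695398235 turn 2.0399575775301297
F rack 3.790277527088412 3.9184752668591747
```

Call:
jog_arm --pt "0 0 0 -2 6 0 10" --pt "0 0 0 -6 11 0 10" --pt "0 0 0 -11 17 0 10" --pt "0 0 0 -16 22 0 10" --pt "0 0 0 -21 26 0 10" --pt "0 0 0 -27 29 0 10" --pt "0 0 0 -34 31 0 10" --pt "0 0 0 -41 32 0 10" --pt "0 0 0 -48 33 0 10" --pt "0 0 0 -48 33 0 10"

```text
t: 19.3
eef_pos: [0.5941, -0.0646, 0.1212]
tool_rot: [0.001, 0.773, 0.634, -0.001]
contact_force: [1.6, -2.7, 0.3]
gripper_width: 0.216
grasp_force: 59.0
```

```bash
python3 st.py
```

```text
19.3 [ 0.59413823 -0.06455937  0.1211827 ] [ 1.56828538 -2.6929681   0.28293389] 0.21616570534541113
rack off 0.05546679953195105 -0.001494215214687315 0.05548692214770475 turn -3.114660255624454
F rack 2.0580307386048164 -2.3401080559101706
```

Call:
jog_arm --pt "0 0 0 -7 0 0 10" --pt "0 0 0 -13 -1 0 10" --pt "0 0 0 -20 -3 0 10" --pt "0 0 0 -26 -6 0 10" --pt "0 0 0 -32 -9 0 10" --pt "0 0 0 -37 -13 0 10" --pt "0 0 0 -42 -18 0 10" --pt "0 0 0 -46 -23 0 10" --pt "0 0 0 -49 -29 0 10" --pt "0 0 0 -49 -29 0 10"

```text
t: 20.55
eef_pos: [0.5551, -0.1052, 0.121]
tool_rot: [-0.001, 0.773, 0.635, -0.001]
contact_force: [-1.8, 1.8, -0.9]
gripper_width: 0.214
grasp_force: 59.1
```

```bash
python3 st.py
```

```text
20.55 [ 0.55507923 -0.10519578  0.12103079] [-1.78719725  1.75093033 -0.92718567] 0.21446406917553462
rack off 0.02497461627421842 -0.048898323750238136 0.054906989752012074 turn -2.043003619061197
F rack -2.091224905069219 1.3735390136741585
```

Turn ≈ 4.24. Continue.

Call:
jog_arm --pt "0 0 0 -3 -6 0 10" --pt "0 0 0 -5 -12 0 10" --pt "0 0 0 -6 -19 0 10" --pt "0 0 0 -7 -26 0 10" --pt "0 0 0 -7 -32 0 10" --pt "0 0 0 -6 -39 0 10" --pt "0 0 0 -4 -45 0 10" --pt "0 0 0 -1 -51 0 10" --pt "0 0 0 3 -56 0 10" --pt "0 0 0 3 -56 0 10"

```text
t: 21.8
eef_pos: [0.5016, -0.0908, 0.1213]
tool_rot: [-0.0, 0.773, 0.635, -0.0]
contact_force: [1.7, 3.3, 0.1]
gripper_width: 0.218
grasp_force: 59.1
```

```bash
python3 st.py
```

```text
21.8 [ 0.50159769 -0.09081708  0.12134149] [1.70598944 3.26598759 0.12378499] 0.21781516994459382
rack off -0.030275671903973626 -0.04509981234573021 0.054319511990233646 turn -0.9795903207809177
F rack 1.044351998896102 3.5336105952022194
```

Call:
jog_arm --pt "0 0 0 4 -5 0 10" --pt "0 0 0 8 -9 0 10" --pt "0 0 0 12 -13 0 10" --pt "0 0 0 18 -17 0 10" --pt "0 0 0 23 -20 0 10" --pt "0 0 0 29 -22 0 10" --pt "0 0 0 35 -23 0 10" --pt "0 0 0 41 -24 0 10" --pt "0 0 0 47 -24 0 10" --pt "0 0 0 47 -24 0 10"

```text
t: 23.05
eef_pos: [0.4873, -0.0388, 0.1211]
tool_rot: [-0.001, 0.772, 0.635, -0.0]
contact_force: [-0.0, 2.0, -1.0]
gripper_width: 0.214
grasp_force: 59.1
```

Call:
jog_arm --pt "0 0 0 0 0 0 10" --pt "0 0 0 0 0 0 10" --pt "0 0 0 0 0 0 10" --pt "0 0 0 0 0 0 10"

```text
t: 23.55
eef_pos: [0.4871, -0.0401, 0.1211]
tool_rot: [-0.0, 0.773, 0.635, -0.0]
contact_force: [-3.1, 3.8, -0.8]
gripper_width: 0.216
grasp_force: 59.2
```

```bash
python3 st.py;python3 - <<'E'
from h import *
P=bot.read_camera("scene");b=P["pixels"][:,:,::-1].astype(float);rat=b[...,0]/(b[...,2]+1)
for c in (253,255,257,259): print(c,np.round(rat[190:206,c],2).tolist())
cv2.imwrite("pics/end.png",cv2.resize(P["pixels"][180:310,220:320,::-1],(460,598),interpolation=cv2.INTER_CUBIC))
E
```

```text
23.55 [ 0.48710685 -0.04008025  0.12108748] [-3.10432202  3.79894354 -0.8116822 ] 0.2157652994916869
rack off -0.05427599463381891 0.001891617714729326 0.05430894779931772 turn 0.03483772891994511
F rack -3.7784686862331567 3.1292110169406544
253 [0.31, 0.34, 0.37, 0.38, 0.34, 0.36, 0.34, 0.29, 0.2, 0.9, 0.94, 0.93, 0.93, 0.93, 0.93, 0.93]
255 [0.32, 0.32, 0.34, 0.34, 0.32, 0.35, 0.33, 0.23, 0.56, 0.89, 0.94, 0.93, 0.93, 0.93, 0.92, 0.92]
257 [0.34, 0.34, 0.35, 0.35, 0.35, 0.34, 0.34, 0.26, 0.81, 0.95, 0.94, 0.92, 0.92, 0.92, 0.92, 0.93]
259 [0.39, 0.36, 0.32, 0.34, 0.36, 0.31, 0.3, 0.53, 0.86, 0.94, 0.91, 0.93, 0.92, 0.92, 0.92, 0.92]
```

View pics/end.png

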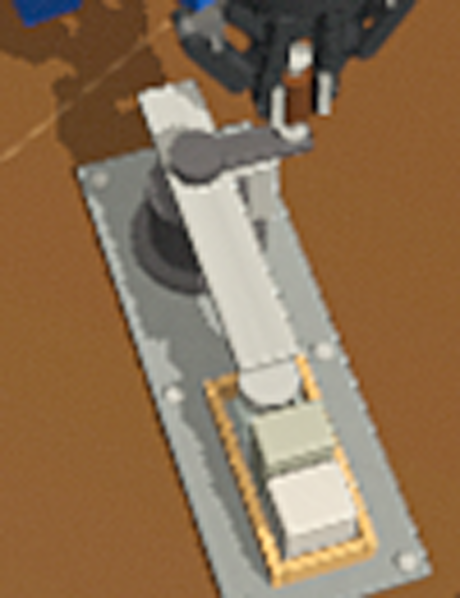

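The crank (handle at crop (300,95)) is over the rib again, and the bar sank a further ~1.4 px (≈6 mm). The block still stands in the gap between jar and metal block. Handing in.

```bash
python3 -c "
from station import bot
print(bot.hand_in())"
```

```text
the job is handed in; nothing more can be done
None
```

The soapstone block stands released in the gap, the bolt was turned back until it dropped and then one full turn forward, the gripper still holds the crank handle, and the job is handed in; `hand_in()` returned no verdict, so a pass isn't confirmed.

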